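Zero the probe readout with the stylus

ROBOT

A 7-joint arm with a two-finger parallel gripper is mounted at the origin on a cart in front of the work surface, level with it; the furniture and walls round the work are solid. World frame = base frame: x ahead of the robot, y to its left, z up, the work surface at z = 0. Lengths are in m, angles in rad, forces in N, time in s.
With the tool pointing down it reaches from about 0.35 to 0.9 m from the base axis. Payload 7.2 kg.
Tool frame: the origin (TCP) lies at the very end of the fingers, on their centre line; the grasp point (between the pads) lies 19 mm behind it (bot.grip_depth is the distance from the TCP to the grasp point, in m); z points along the fingers, x is the direction in which the jaws open and shut, and the axes are right-handed (so a half turn about z gives the same grasp; the last joint's range is limited). The gripper opens to 88 mm and grips with 3 to 60 N. Pads are 20 mm wide; open, the fingers measure 115 mm over their backs; the gripper's body (75 mm by 178 mm) begins 61 mm behind the grasp point.
Start: joints at [1.08, 0.411, -0.013, 1.596, 0.006, 1.134, -0.082], TCP at [0.256, -0.57, 0.223] pointing down, gripper open.
Joint ranges: [-2.95, 2.95], [-0.29, 1.99], [-1.47, 1.44], [0.14, 2.54], [-1.03, 4.17], [0.13, 1.85], [-2.86, 2.86]. Speed limits (rad/s): [2.39, 2.39, 3.01, 3.01, 3.14, 3.14, 3.14].

INTERFACE

Orientations are given as a unit quaternion [w, x, y, z].
In Python, from workcell import bot gives the robot as it stands.
- The arm moves only by the shell command python3 -m pendant 'ROWS' [FORCE]. ROWS is JSON, a list that holds one entry, the list of rows, each a list of 5 numbers: the finger opening in cm, from 0 to 8.78, then the shift along the tool's x, y, z in cm, then the turn about the tool's z in degrees. In form: [[[hand, dx, dy, dz, turn], ...]]. A call has exactly 5 rows; each row shifts and turns the commanded pose from where the row before left it, along the tool's axes as they then stand; what a row does not reach is not made up. A row lasts 1/12 s, in which the tool goes at most 41.7 mm and 7.16 degrees, less where a joint would pass 70% of its speed; a pose out of reach is approached as far as the arm can. A call with a gripper value outside its range is refused whole. The fingers move at their own pace and stop on an object; FORCE is the grip in N (left out, the last holds). Time passes only in rows, so rows that do not move let the fingers close, or fill a call up. It gives the time, the measured TCP pose, the force and the opening at its end, in the units of the state.
- bot.get_obs(): the state, without advancing time (a new reading comes with each control period).
- bot.capture(name): name is "scene" or "top" or "wrist"; returns (picture, depth): 480x640x3 uint8, red, green, blue; 480x640 float32, m along the optical axis (not along the pixel's ray), 0 where there is no reading.
- bot.get_calibration(name): a dict with "mtx" (3x3 intrinsics, pixels), "T" (4x4, takes a point from camera to world coordinates). Camera axes: x right, y up, looking along -z (the intrinsics and any distortion apply to the point x, -y, -z); pixel columns grow to the right and rows downward; lengths in m; the calibration is good to about 2 mm. The wrist camera is an equidistant fisheye: a pixel r from the principal point sees the ray r / f radians off the axis. A picture is of the moment at which its call begins: read the wrist's pose just before it. get_calibration takes no time and is no camera call; for the wrist camera it gives the pose at the moment of the call.
- bot.job_done(): hands the job in, once; it reports no verdict.
Trained networks look in the newest picture that a camera, given by its name, has taken for a name from the list of things; names that differ only in an ending like _2 or _b are one class to them, and where a whole thing is asked for, a point or a joint stands for the part that bears it (a point fixed in the world has none). Each returns a list of dicts, best first, with "p" (0 to 1); they miss things now and then, are a little off and sometimes report something else, mostly with a low value. They report only what shows in the picture. A call takes as long as a camera call. They do not tell look-alikes from the thing itself.
- bot.search_frame(target, camera): "uv" ([column, row] in pixels, amid what is visible of it).
- bot.trace(target, camera): "mask" (480x640 bool, what is visible of it) and "uv" ([column, row] in pixels, amid what is visible of it).
- bot.place_of(target, camera): "uv" ([column, row] in pixels: a listed point, or the origin of a listed thing).
The state is a dict: "clock": time; "q": joint angles; "qd": joint speeds; "effort": joint torques, N m; "tcp_pos": TCP position; "orientation": TCP orientation; "force": force on the tool from outside, world axes, zero at the start; "wrist_torque": the same for the moment, N m; "width": opening from 0.0 (shut) to 1.0 (fully open).
Only numpy, scipy, OpenCV 4.12 (cv2) and the standard library are available. Lean on these libraries where they do the work, as an engineer would, in place of code of your own. Each camera call takes 0.05 s, during which the arm holds its last target. There are 200 camera calls.

TASK

Take the stylus out of its rest and use it to zero the probe readout: push the recessed button right beside the display window fully in with the stylus pin, not with the fingers, keep it in for about half a second, and let it spring back. Leave the other button of the readout unpressed, and finish with the stylus put back upright in its rest, its disc seated on the tube.

Things in the scene. Friction and masses are not known exactly. Their poses are not given: they have to be found in the camera images.
- stylus: Upright plain metal stylus, 97 mm long, 60 g. Origin at the lower tip of its pin, z up along the stylus. From the tip: pin 6 mm diameter up to 40 mm; flat guard disc 44 mm diameter from 40 to 45 mm; round grip 16 mm diameter with dark grooves from 45 to 97 mm, to be grasped from above. It stands at the start in the tube of the rest, disc on the rim.
- rest: Fixed stylus rest: round dark steel foot of 68 mm diameter, 12 mm high, with an upright aluminium tube in its middle, outer diameter 34 mm, bore 24 mm, open at the top, rim 60 mm above the bench. Origin at the centre of its underside on the bench. With the stylus home the disc lies on the rim and the tip is 20 mm above the bench.
- readout: Fixed flat grey box, 80 (x) by 140 (y) by 42 mm high, origin at the centre of its underside on the bench. On top a square black display window in a dark bezel, 56 mm, centre at y = +33 mm, and in a row beside it two like round wells of 24 mm diameter, each with a steel button recessed 10 mm: the one next to the window (to be pressed) at x = 0, y = -16 mm, the other, at the far end of the box (leave alone), at x = 0, y = -52 mm.
- zero_well (a point): Centre of the mouth of the well of the button next to the window, level with the top of the box, 42 mm above the bench. The button's flat top, 21 mm in diameter, lies 10 mm below this point when out and 15 mm below when fully in.
- zero_button (a joint): Travel of the button next to the window, m: 0 out, 0.005 fully in (downwards). Spring: 1.5 N to start, 4 N fully in; springs back when released.
- side_button (a joint): Travel of the other button, m: 0 out, 0.005 fully in; same spring.
Mind the look-alikes: they are no part of the job. What is shaped like the rest but green or purple is not meant.

How it is judged:
By the outcome, as a careful person would: the job done as asked, in the order asked, and still so for the second after the job is handed in, with the robot touching nothing.
It also fails if it takes over 46 s, if anything falls off the work surface, if the arm or the gripper's body presses on something with over 40 N, if the wrist force passes 120 N, or if a joint passes its speed limit or range.

## Working session

There is one attempt and no reset: what is moved stays moved. The work goes in short steps, Python scripts to look and compute and a shell command to move; the robot and the scene stay as the last step left them, time stands still between calls to the robot, and variables do not carry over. Pictures are saved under pics/ and viewed, about 8 in all and at most 12, crops included, and the job is handed in when it is done.

```bash
mkdir -p pics; cat > h.py <<'E'
import numpy as np, cv2
from workcell import bot
def ray(uv,cal,fish=False):
    K=np.array(cal["mtx"]);T=np.array(cal["T"])
    x=(uv[0]-K[0,2])/K[0,0];y=(uv[1]-K[1,2])/K[1,1]
    if fish:
        r=np.hypot(x,y);s=np.sin(r)/r if r>1e-9 else 1
        d=np.array([x*s,-y*s,-np.cos(r)])
    else: d=np.array([x,-y,-1.])
    return T[:3,3],T[:3,:3]@d
def atz(uv,cal,z,fish=False):
    o,d=ray(uv,cal,fish); return o+d*(z-o[2])/d[2]
def tri(rs):
    A=0;b=0
    for o,d in rs:
        d=d/np.linalg.norm(d);P=np.eye(3)-np.outer(d,d);A=A+P;b=b+P@o
    return np.linalg.solve(A,b)
def proj(p,cal,fish=False):
    K=np.array(cal["mtx"]);T=np.array(cal["T"]);c=T[:3,:3].T@(np.array(p)-T[:3,3])
    x,y,z=c[0],-c[1],-c[2]
    if fish:
        r=np.hypot(x,y);t=np.arctan2(r,z);x,y=x/r*t,y/r*t
    else: x,y=x/z,y/z
    return np.array([K[0,0]*x+K[0,2],K[1,1]*y+K[1,2]])
E
python3 - <<'E'
from h import *
print(bot.get_obs())
ims=[]
for c in("scene","top","wrist"):
    cal=bot.get_calibration(c);im,d=bot.capture(c);ims.append(im)
    print(c,np.round(cal["mtx"],1).tolist(),np.round(cal["T"],3).tolist(),[k for k in cal])
    for t in("stylus","rest","readout","zero_well"):
        for r in bot.place_of(t,c)[:4]:
            u=r["uv"];print(t,np.round(u,1),round(r["p"],2),np.round(atz(u,cal,{"stylus":.02,"zero_well":.042}.get(t,0),c=="wrist"),3))
    cv2.imwrite(f"pics/{c}0.png",im[...,::-1])
E
```

```text
{'clock': 0.0, 'q': array([ 1.07979548,  0.411908  , -0.0127174 ,  1.59701427,  0.00560794,
        1.13427944, -0.0821993 ]), 'qd': array([-0.00145459,  0.00123718, -0.0003889 ,  0.00171449, -0.00016852,
        0.00032159,  0.00043491]), 'effort': array([ 1.38986102e-04, -5.87960315e+01,  6.41681738e-01, -2.91081262e+01,
       -5.38211886e-02,  1.82331487e-02,  1.47757783e-04]), 'tcp_pos': array([ 0.25621126, -0.56953725,  0.22181618]), 'orientation': array([-3.77218633e-04,  8.39745775e-01, -5.42979203e-01, -6.90350361e-04]), 'force': array([-0.31487137, -0.15346687, -0.1833186 ]), 'wrist_torque': array([ 0.02270867, -0.00909579,  0.01483405]), 'width': 1.0012869070622843}
scene [[589.2, 0.0, 323.7], [0.0, 589.2, 235.7], [0.0, 0.0, 1.0]] [[-0.72, 0.288, -0.631, -0.138], [-0.693, -0.332, 0.64, 0.695], [-0.025, 0.898, 0.439, 0.547], [0.0, 0.0, 0.0, 1.0]] ['mtx', 'T']
stylus [256.  313.4] 0.71 [0.503 0.205 0.02 ]
rest [421.4 233.1] 0.96 [ 0.499 -0.246  0.   ]
rest [321.2 241.6] 0.89 [ 0.631 -0.078  0.   ]
rest [383.6 248.9] 0.73 [ 0.514 -0.137  0.   ]
readout [256.3 312.2] 0.59 [0.53  0.183 0.   ]
readout [259.8 286.9] 0.43 [0.588 0.126 0.   ]
zero_well [257.4 290.1] 0.94 [0.527 0.179 0.042]
top [[434.8, 0.0, 318.6], [0.0, 434.8, 233.4], [0.0, 0.0, 1.0]] [[0.011, 0.988, -0.152, 0.438], [-1.0, 0.011, -0.0, -0.035], [0.002, 0.152, 0.988, 0.909], [0.0, 0.0, 0.0, 1.0]] ['mtx', 'T']
stylus [361.3 260.6] 0.85 [ 0.519 -0.123  0.02 ]
rest [420.8 273. ] 0.94 [ 0.496 -0.249  0.   ]
rest [344.4 210.6] 0.86 [ 0.627 -0.089  0.   ]
rest [362.6 265.4] 0.78 [ 0.51  -0.128  0.   ]
readout [216.  251.2] 0.83 [0.537 0.18  0.   ]
zero_well [219.1 249. ] 0.64 [0.537 0.164 0.042]
wrist [[371.6, 0.0, 315.8], [0.0, 371.6, 231.0], [0.0, 0.0, 1.0]] [[0.411, 0.872, 0.265, 0.33], [-0.912, 0.393, 0.119, -0.537], [-0.0, -0.29, 0.957, 0.384], [0.0, 0.0, 0.0, 1.0]] ['mtx', 'T']
```

View pics/scene0.png

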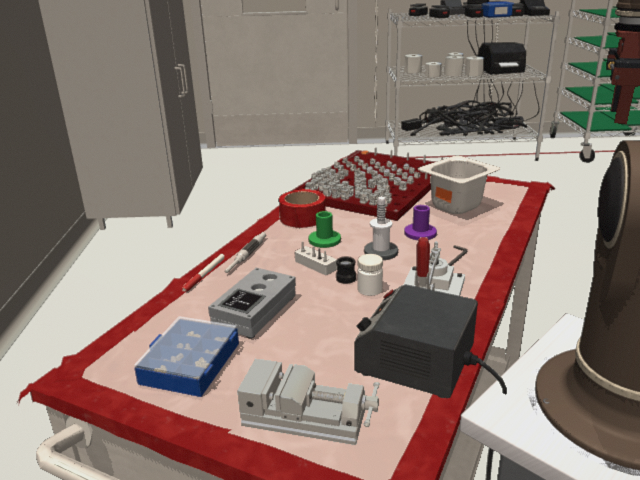

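View pics/top0.png

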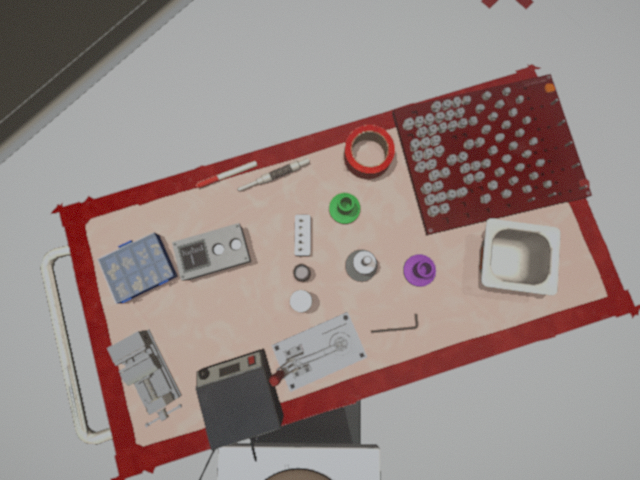

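Rest candidates in top: green (344,208), purple (420,270) and steel/aluminium (362,265). The last one is meant: it is uncoloured and holds the stylus. Well candidates: (219,247) beside the black window (195,253), and (236,244) at the far end. I want the first. I'll fly over the stylus and confirm from the wrist.

```bash
python3 -m pendant '[[[8.78,-1.0,-1.4,0,0],[8.78,-1.97,-2.76,0,0],[8.78,-1.97,-2.76,0,0],[8.78,-1.97,-2.76,0,0],[8.78,-1.97,-2.76,0,0]]]'
python3 -m pendant '[[[8.78,-1.97,-2.76,0,0],[8.78,-1.97,-2.76,0,0],[8.78,-1.97,-2.76,0,0],[8.78,-1.97,-2.76,0,0],[8.78,-1.97,-2.76,0,0]]]'
python3 -m pendant '[[[8.78,-1.97,-2.76,0,0],[8.78,-1.97,-2.76,0,0],[8.78,-1.97,-2.76,0,0],[8.78,-1.97,-2.76,0,0],[8.78,-1.97,-2.76,0,0]]]'
python3 -m pendant '[[[8.78,-0.97,-1.36,0,0],[8.78,0,0,0,0],[8.78,0,0,0,0],[8.78,0,0,0,0],[8.78,0,0,0,0]]]'
cat > w.py <<'E'
from h import *
import sys
cal=bot.get_calibration("wrist");o=bot.get_obs();im,d=bot.capture("wrist")
print("tcp",o["tcp_pos"].round(4),o["orientation"].round(3),o["force"].round(1),o["width"],"t",o["clock"])
cv2.imwrite(f"pics/{sys.argv[1]}.png",im[...,::-1])
np.savez(f"{sys.argv[1]}.npz",mtx=cal["mtx"],T=cal["T"],im=im,d=d)
for t in sys.argv[2:]:
    for r in bot.place_of(t,"wrist")[:3]:
        u=r["uv"];print(t,np.round(u,1),round(r["p"],2),np.round(atz(u,cal,{"stylus":.02,"zero_well":.042}.get(t,0),True),4))
E
python3 w.py w1 stylus rest zero_well
```

```text
clock: 1.17
tcp_pos: [0.3339, -0.4366, 0.2227]
orientation: [0.0, 0.84, -0.543, 0.0]
force: [0.7, 0.2, -0.2]
width: 1.003
clock: 1.58
tcp_pos: [0.4195, -0.2901, 0.2229]
orientation: [0.0, 0.84, -0.543, 0.0]
force: [0.6, -0.3, -0.5]
width: 0.998
clock: 2.0
tcp_pos: [0.5049, -0.1436, 0.223]
orientation: [-0.0, 0.84, -0.543, 0.0]
force: [1.1, -0.3, -0.6]
width: 1.003
clock: 2.42
tcp_pos: [0.5121, -0.1322, 0.2226]
orientation: [0.0, 0.839, -0.544, 0.0]
force: [0.0, -0.6, -0.3]
width: 1.0
tcp [ 0.5121 -0.1322  0.2226] [ 0.     0.839 -0.544  0.   ] [ 0.  -0.6 -0.3] 1.000025715524387 t 2.4167
stylus [305.  200.3] 0.92 [ 0.5095 -0.1218  0.02  ]
rest [305.7 198.2] 0.86 [ 0.5077 -0.1227  0.    ]
rest [401.7 250.3] 0.67 [ 0.4977 -0.2442  0.    ]
rest [324.4  78.6] 0.65 [ 0.6297 -0.0893  0.    ]
zero_well [67.8 78.5] 0.73 [0.5373 0.1657 0.042 ]
```

View pics/w1.png

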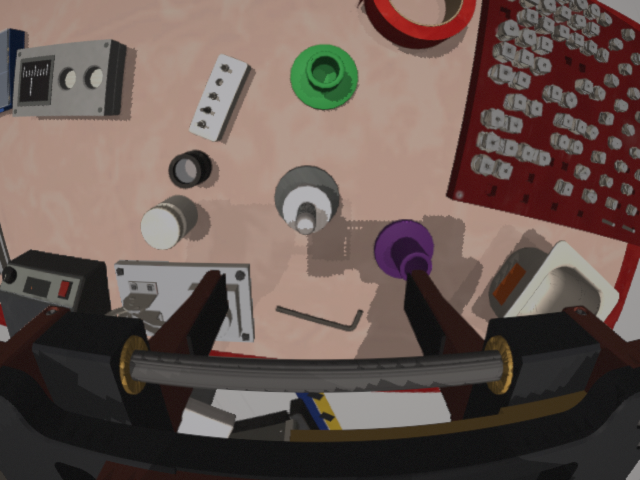

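The wrist view shows the steel rest (307,195) with the stylus in it (grip top ~(306,230)). Green is at (324,78) and purple at (404,250). The readout is top left, with its window (35,82), near well (68,78) and far well (94,77). Next I'll measure the stylus from depth and from two views.

```bash
cat > m.py <<'E'
from h import *
import sys
from scipy.optimize import minimize
# depth points from a saved wrist view, near a given xy
def pts(f):
    z=np.load(f);d=z["d"];v,u=np.nonzero(d>0);K=z["mtx"];x=(u-K[0,2])/K[0,0];y=(v-K[1,2])/K[1,1];r=np.hypot(x,y)
    t=np.tan(r)/np.maximum(r,1e-9);dd=d[v,u];ok=r<1.3
    c=np.c_[x*t*dd,-y*t*dd,-dd]
    return (c@z["T"][:3,:3].T+z["T"][:3,3])[ok],np.c_[u,v][ok]
E
python3 - <<'E'
from m import *
P,uv=pts("w1.npz")
n=P[np.hypot(P[:,0]-.511,P[:,1]+.125)<.045]
for lo,hi in((.008,.02),(.055,.063),(.063,.07),(.075,.11),(.112,.125)):
    q=n[(n[:,2]>lo)&(n[:,2]<hi)]
    if len(q)>3: print(lo,len(q),q.mean(0).round(4),q.min(0).round(4),q.max(0).round(4))
# readout top plane
q=P[(abs(P[:,2]-.042)<.006)&(P[:,0]>.45)&(P[:,0]<.62)&(P[:,1]>.05)&(P[:,1]<.28)]
print("ro",len(q),q.mean(0).round(4),cv2.minAreaRect((q[:,:2]*1000).astype(np.float32)))
rs=[]
for c in("top","scene","wrist"):
    cal=bot.get_calibration(c);bot.capture(c)
    m=bot.trace("stylus",c);
    for r in m[:2]:
        v,u=np.nonzero(r["mask"]);print(c,round(r["p"],2),np.round(r["uv"],1),len(u),u.min(),u.max(),v.min(),v.max())
E
```

```text
0.008 1498 [ 0.5217 -0.1177  0.0106] [ 0.4778 -0.1566  0.008 ] [ 0.5441 -0.0888  0.0197]
0.055 56 [ 0.5194 -0.1221  0.0623] [ 0.4898 -0.1452  0.0601] [ 0.5329 -0.1018  0.063 ]
0.063 1250 [ 0.5151 -0.1223  0.0646] [ 0.4896 -0.1451  0.063 ] [ 0.5334 -0.1017  0.0699]
0.075 194 [ 0.5175 -0.1217  0.0944] [ 0.5101 -0.1304  0.0751] [ 0.5202 -0.1154  0.1097]
0.112 316 [ 0.5124 -0.1235  0.1157] [ 0.5033 -0.1312  0.112 ] [ 0.5196 -0.1163  0.1187]
ro 6360 [0.5336 0.1782 0.0418] ((527.6389770507812, 198.02490234375), (80.3492202758789, 173.29525756835938), 17.17056655883789)
wrist 0.57 [307.9 210. ] 1855 284 331 186 235
```

```bash
python3 -m pendant '[[[8.78,-0.8,-0.35,2.4,0],[8.78,0,0,3.6,0],[8.78,0,0,3.6,0],[8.78,0,0,3.3,0],[8.78,0,0,1.6,0]]]' 25
python3 -m pendant '[[[8.78,0,0,0,0],[1.2,0,0,0,0],[1.2,0,0,0,0],[1.2,0,0,0,0],[1.2,0,0,0,0]]]' 25
python3 -m pendant '[[[1.2,0,0,0,0],[1.2,0,0,0,0],[1.2,0,0,0,0],[1.2,0,0,0,0],[1.2,0,0,0,0]]]' 25
python3 -m pendant '[[[1.2,0,0,0,0],[1.2,0,0,0,0],[1.2,0,0,0,0],[1.2,0,0,0,0],[1.2,0,0,0,0]]]' 25
```

```text
clock: 3.33
tcp_pos: [0.5105, -0.1215, 0.074]
orientation: [0.001, 0.84, -0.543, -0.002]
force: [-0.8, 0.9, -0.4]
width: 0.999
clock: 3.75
tcp_pos: [0.5137, -0.1221, 0.0792]
orientation: [-0.0, 0.84, -0.543, 0.001]
force: [0.1, -0.4, 0.8]
width: 0.735
clock: 4.17
tcp_pos: [0.5127, -0.1219, 0.0777]
orientation: [-0.0, 0.84, -0.543, 0.0]
force: [-0.1, 0.5, -0.1]
width: 0.358
clock: 4.58
tcp_pos: [0.5126, -0.1219, 0.0776]
orientation: [0.0, 0.84, -0.543, -0.0]
force: [-0.5, 0.0, -0.4]
width: 0.177
```

```bash
python3 -m pendant '[[[1.2,0,0,-0.5,0],[1.2,0,0,-2,0],[1.2,0,0,-3,0],[1.2,0,0,-3,0],[1.2,0,0,-1.5,0]]]' 25
python3 -m pendant '[[[1.2,-1.2,-0.7,0,0],[1.2,-2.5,-1.4,0,0],[1.2,-2.5,-1.4,0,0],[1.2,-2.5,-1.4,0,0],[1.2,-2.5,-1.4,0,0]]]' 25
python3 -m pendant '[[[1.2,-2.5,-1.4,0,0],[1.2,-2.5,-1.4,0,0],[1.2,-2.5,-1.4,0,0],[1.2,-2.5,-1.4,0,0],[1.2,-2.5,-1.4,0,0]]]' 25
python3 -m pendant '[[[1.2,-1.5,-0.75,0,0],[1.2,0,0,0,0],[1.2,0,0,0,0],[1.2,0,0,0,0],[1.2,0,0,0,0]]]' 25
python3 w.py w2 stylus zero_well readout
```

```text
clock: 5.0
tcp_pos: [0.5139, -0.1219, 0.1812]
orientation: [-0.001, 0.84, -0.543, 0.002]
force: [0.9, -0.5, -1.4]
width: 0.179
clock: 5.42
tcp_pos: [0.524, 0.0072, 0.1781]
orientation: [-0.0, 0.84, -0.543, 0.0]
force: [0.3, -0.3, 0.4]
width: 0.177
clock: 5.83
tcp_pos: [0.5366, 0.1502, 0.178]
orientation: [-0.0, 0.84, -0.543, 0.0]
force: [-0.2, 0.4, -0.3]
width: 0.181
clock: 6.25
tcp_pos: [0.5375, 0.1639, 0.1777]
orientation: [0.0, 0.839, -0.544, 0.0]
force: [0.2, -0.9, 0.2]
width: 0.177
tcp [0.5375 0.1639 0.1777] [ 0.     0.839 -0.544  0.   ] [ 0.2 -0.9  0.2] 0.17714075945349247 t 6.25
stylus [315.7 255.8] 0.84 [0.5007 0.1472 0.02  ]
stylus [314.3 215.5] 0.48 [0.535 0.164 0.02 ]
zero_well [310.  215.3] 0.83 [0.539  0.1696 0.042 ]
readout [292. 205.] 0.7 [0.5311 0.1852 0.    ]
```

View pics/w2.png

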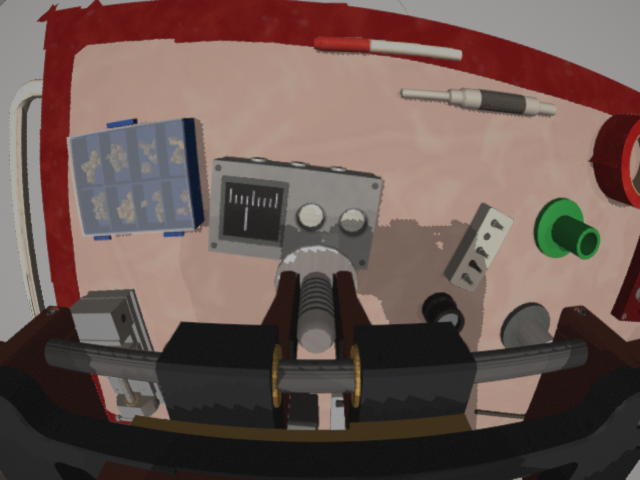

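Stylus held upright. The near well beside the window is at (311,216) and the far well at (353,222). I'll refine the well centre from depth and the picture.

```bash
python3 - <<'E'
from m import *
z=np.load("w2.npz");P,uv=pts("w2.npz");cal={"mtx":z["mtx"],"T":z["T"]}
q=P[(abs(P[:,2]-.042)<.004)&(P[:,0]>.45)&(P[:,0]<.62)&(P[:,1]>.08)&(P[:,1]<.29)]
(c,s,a)=cv2.minAreaRect((q[:,:2]*1000).astype(np.float32));print("top",len(q),np.median(q[:,2]),c,s,a)
# orthorectified top at z=.042: 0.2mm/px
x0,y0=.48,.10;S=5000
X,Y=np.meshgrid(np.arange(.48,.60,1/S),np.arange(.10,.27,1/S),indexing="ij")
def rect(zz):
    m=np.array([[proj((a,b,zz),cal,True) for b in Y[0,::10]] for a in X[::10,0]],np.float32)
    m=cv2.resize(m,(X.shape[1],X.shape[0]))
    return cv2.remap(z["im"],m[...,0],m[...,1],1)
r=rect(.042)
g=cv2.GaussianBlur(cv2.cvtColor(r,7),(9,9),2)
h=cv2.HoughCircles(g,cv2.HOUGH_GRADIENT,1,80,param1=60,param2=15,minRadius=48,maxRadius=66)
for u,v,R in (h[0] if h is not None else []): print("circ",round(x0+v/S,4),round(y0+u/S,4),"R mm",R/5)
cv2.imwrite("pics/r2.png",cv2.resize(r[::-1,::-1,::-1],None,fx=.85,fy=.85))
# button discs by depth 10mm below
b=P[(P[:,2]>.027)&(P[:,2]<.036)&(np.hypot(P[:,0]-.539,P[:,1]-.168)<.014)];print("btn",len(b),b.mean(0).round(4),(b.min(0)).round(4),b.max(0).round(4))
# stylus: grip top and disc
T=bot.get_obs()["tcp_pos"]
n=P[(np.hypot(P[:,0]-T[0],P[:,1]-T[1])<.03)&(P[:,2]>.15)]
for lo,hi in((.155,.162),(.162,.17),(.208,.225)):
    k=n[(n[:,2]>lo)&(n[:,2]<hi)]
    if len(k): print(lo,len(k),k.mean(0).round(4),k.min(0).round(4),k.max(0).round(4))
E
```

```text
top 13028 0.0419147670293501 (532.1270141601562, 183.69346618652344) (80.9164810180664, 141.0153045654297) 17.080114364624023
circ 0.5401 0.1701 R mm 9.8
circ 0.5503 0.1369 R mm 9.76
circ 0.4973 0.1197 R mm 10.6
circ 0.5737 0.2315 R mm 12.839999
btn 509 [0.5361 0.1677 0.0315] [0.5251 0.1562 0.0274] [0.5469 0.1791 0.0359]
0.155 65 [0.5526 0.1702 0.1611] [0.5381 0.1473 0.1595] [0.5576 0.1843 0.162 ]
0.162 1999 [0.547  0.1681 0.1646] [0.5247 0.1425 0.162 ] [0.5579 0.1851 0.17  ]
0.208 2694 [0.5429 0.1662 0.2161] [0.5253 0.1505 0.208 ] [0.5563 0.1863 0.225 ]
```

View pics/r2.png

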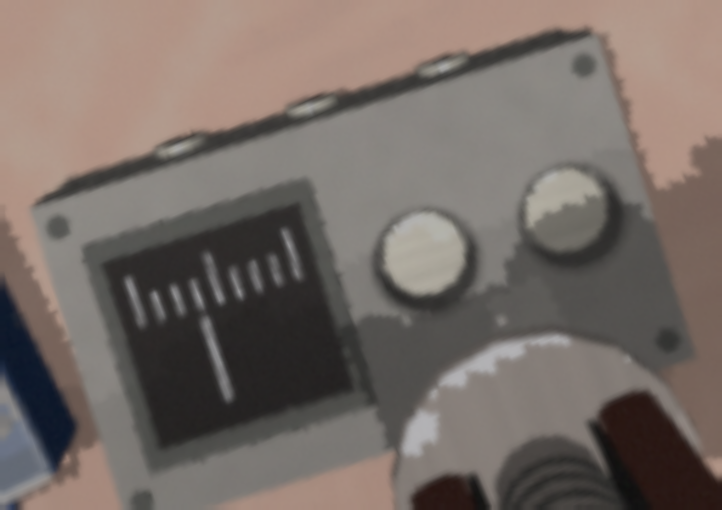

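```bash
python3 -m pendant '[[[1.2,-0.4,-0.25,0,0],[1.2,0,0,0.5,0],[1.2,0,0,1.5,0],[1.2,0,0,2,0],[1.2,0,0,1.5,0]]]' 25
python3 -m pendant '[[[1.2,0,0,1,0],[1.2,0,0,0.7,0],[1.2,0,0,0,0],[1.2,0,0,0,0],[1.2,0,0,0,0]]]' 25
python3 w.py w3 stylus zero_well; python3 - <<'E'
from h import *
im,d=bot.capture("scene");cal=bot.get_calibration("scene");T=bot.get_obs()["tcp_pos"]
u=proj((.537,.168,.042),cal).astype(int);v=proj((T[0]-.0013,T[1]-.0006,T[2]-.0576),cal);print(u,v)
a=cv2.resize(im[u[1]-60:u[1]+60,u[0]-80:u[0]+80],None,fx=5,fy=5,interpolation=2)
b=cv2.imread("pics/w3.png")[130:330,200:440]
cv2.imwrite("pics/c3.png",np.hstack([cv2.resize(a[...,::-1],(440,330)),cv2.resize(b,(360,300))[:330] if 0 else cv2.resize(b,(360,330))]))
E
```

```text
clock: 6.87
tcp_pos: [0.5377, 0.1703, 0.1213]
orientation: [0.0, 0.84, -0.543, -0.0]
force: [-0.5, -0.3, -0.2]
width: 0.177
clock: 7.28
tcp_pos: [0.5385, 0.1706, 0.1064]
orientation: [-0.0, 0.84, -0.543, 0.0]
force: [-0.8, -0.9, -0.0]
width: 0.176
tcp [0.5385 0.1706 0.1064] [-0.     0.84  -0.543  0.   ] [-0.8 -0.9 -0. ] 0.17556572631827458 t 7.2833
zero_well [318.5 252.3] 0.71 [0.537  0.1678 0.042 ]
[258 285] [257.40973122 282.45475665]
```

View pics/c3.png

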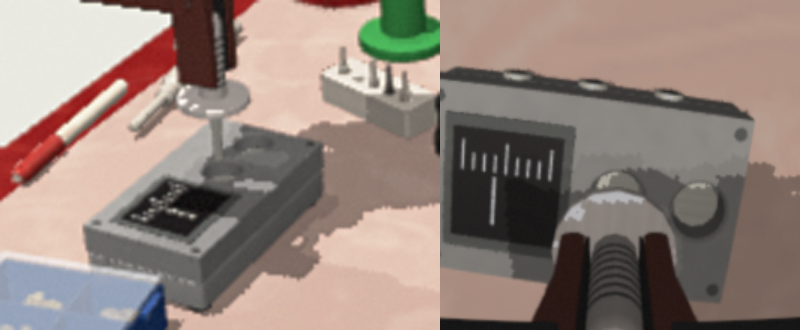

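The pin stands over the well beside the window, about 2 mm towards the window. I'll correct that and press.

```bash
python3 -m pendant '[[[1.2,0.15,0.1,0,0],[1.2,0,0,0.4,0],[1.2,0,0,0.6,0],[1.2,0,0,0.4,0],[1.2,0,0,0,0]]]' 25
python3 -m pendant '[[[1.2,0,0,0.2,0],[1.2,0,0,0.2,0],[1.2,0,0,0.2,0],[1.2,0,0,0.1,0],[1.2,0,0,0,0]]]' 25
python3 -m pendant '[[[1.2,0,0,0.05,0],[1.2,0,0,0,0],[1.2,0,0,0,0],[1.2,0,0,0,0],[1.2,0,0,0,0]]]' 25
```

```text
clock: 7.9
tcp_pos: [0.537, 0.1682, 0.0904]
orientation: [0.001, 0.84, -0.543, -0.001]
force: [0.4, 0.1, -0.1]
width: 0.179
clock: 8.32
tcp_pos: [0.5377, 0.1685, 0.0847]
orientation: [-0.0, 0.84, -0.543, 0.0]
force: [-1.1, -0.8, 3.7]
width: 0.178
clock: 8.73
tcp_pos: [0.5378, 0.1685, 0.0844]
orientation: [-0.0, 0.84, -0.543, 0.0]
force: [-1.0, -0.4, 5.6]
width: 0.178
```

```bash
python3 -m pendant '[[[1.2,0,0,0.08,0],[1.2,0,0,0,0],[1.2,0,0,0,0],[1.2,0,0,0,0],[1.2,0,0,0,0]]]' 25
python3 -m pendant '[[[1.2,0,0,-0.6,0],[1.2,0,0,-1,0],[1.2,0,0,-2,0],[1.2,0,0,-3,0],[1.2,0,0,-3,0]]]' 25
```

```text
clock: 9.15
tcp_pos: [0.538, 0.1687, 0.0841]
orientation: [-0.0, 0.84, -0.543, 0.0]
force: [-2.9, -2.2, 9.8]
width: 0.176
clock: 9.57
tcp_pos: [0.5371, 0.1682, 0.1801]
orientation: [0.001, 0.84, -0.543, -0.001]
force: [1.1, 0.9, -0.1]
width: 0.173
```

9.8 N means it's hard against the stop, held for about 0.8 s. I'll carry the stylus back over the rest.

```bash
python3 -m pendant '[[[1.2,1.2,0.7,0,0],[1.2,2.5,1.4,0,0],[1.2,2.5,1.4,0,0],[1.2,2.5,1.4,0,0],[1.2,2.5,1.4,0,0]]]' 25
python3 -m pendant '[[[1.2,2.5,1.4,0,0],[1.2,2.5,1.4,0,0],[1.2,2.5,1.4,0,0],[1.2,2.5,1.4,0,0],[1.2,2.5,1.4,0,0]]]' 25
python3 -m pendant '[[[1.2,1.7,0.8,0,0],[1.2,0,0,0,0],[1.2,0,0,0,0],[1.2,0,0,0,0],[1.2,0,0,0,0]]]' 25
python3 w.py w4 rest; python3 - <<'E'
from h import *
T=bot.get_obs()["tcp_pos"];out=[]
for c in("scene","top"):
    im,d=bot.capture(c);cal=bot.get_calibration(c)
    u=proj((T[0],T[1],.11),cal).astype(int);print(c,u,"tip pred",proj((T[0]-.0013,T[1]-.0006,T[2]-.0576),cal),"rim pred",proj((.5117,-.1234,.06),cal))
    out.append(cv2.resize(im[u[1]-60:u[1]+60,u[0]-60:u[0]+60],(400,400),interpolation=2))
cv2.imwrite("pics/c4.png",np.hstack(out)[...,::-1])
E
```

```text
clock: 9.98
tcp_pos: [0.526, 0.0392, 0.1799]
orientation: [-0.0, 0.84, -0.543, 0.0]
force: [1.2, -0.4, -0.6]
width: 0.179
clock: 10.4
tcp_pos: [0.5134, -0.1037, 0.1799]
orientation: [-0.0, 0.84, -0.543, 0.0]
force: [1.0, 0.5, -0.5]
width: 0.174
clock: 10.82
tcp_pos: [0.5136, -0.1196, 0.1795]
orientation: [-0.0, 0.84, -0.542, -0.0]
force: [-0.4, 1.0, -0.4]
width: 0.179
tcp [ 0.5136 -0.1196  0.1795] [-0.     0.84  -0.542 -0.   ] [-0.4  1.  -0.4] 0.17856788249813163 t 10.8167
rest [335.2  78.9] 0.97 [ 0.63   -0.0861  0.    ]
rest [422.3 268.5] 0.56 [ 0.501  -0.2448  0.    ]
scene [379 200] tip pred [379.96614677 195.08240334] rim pred [380.65210931 224.19552266]
top [364 258] tip pred [365.39019063 259.07434725] rim pred [363.54908562 262.32221404]
```

View pics/c4.png

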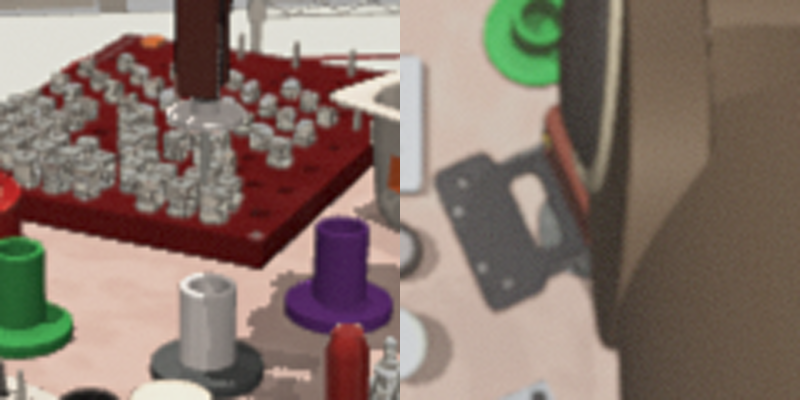

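View pics/w4.png

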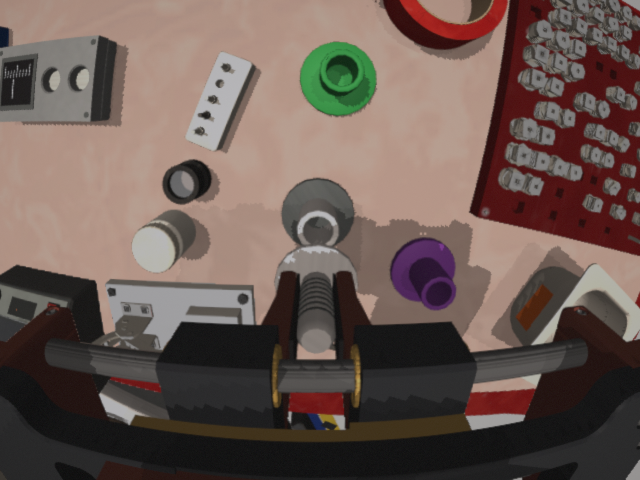

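The crop shows the stylus upright in the grip above the empty steel rest (rim ~(381,225) in scene). I'll measure the rim and disc centres from this view.

```bash
python3 - <<'E'
from m import *
P,uv=pts("w4.npz")
n=P[(abs(P[:,2]-.060)<.0025)&(np.hypot(P[:,0]-.512,P[:,1]+.123)<.025)]
f=lambda c:np.sum(np.abs(np.hypot(n[:,0]-c[0],n[:,1]-c[1])-.0145))
r=minimize(f,(.512,-.123),method="Nelder-Mead");print("rim",len(n),np.median(n[:,2]),n.min(0),n.max(0),r.x,r.fun/len(n))
b=P[(abs(P[:,2]-.012)<.002)&(np.hypot(P[:,0]-.512,P[:,1]+.123)<.04)]
(c,R)=cv2.minEnclosingCircle((b[:,:2]*1000).astype(np.float32));print("foot",c,R)
T=np.array([.5136,-.1196])
n=P[(np.hypot(P[:,0]-T[0],P[:,1]-T[1])<.03)&(P[:,2]>.162)&(P[:,2]<.17)]
print("disc",n.min(0),n.max(0),np.median(n[:,2]))
# circle of disc outer edge: support in directions facing the camera
for a in np.radians([-45,0,24,45,80]):
    k=np.percentile(n[:,:2]@[np.cos(a),np.sin(a)],99.5);print(round(np.degrees(a)),(k-.022-T@[np.cos(a),np.sin(a)]).round(4))
E
```

```text
rim 541 0.05923853430633247 [ 0.49462576 -0.13921808  0.05750258] [ 0.52671488 -0.10636473  0.06164889] [ 0.51027169 -0.1227241 ] 0.0012493508491809016
foot (509.859375, -123.04690551757812) 33.75840377807617
disc [ 0.50013525 -0.14107708  0.16200592] [ 0.53397345 -0.09841335  0.16998708] 0.16640698957427127
-45 -0.0012
0 -0.002
24 -0.002
45 -0.0021
80 -0.0016
```

```bash
python3 -m pendant '[[[1.2,0.1,0.2,0,0],[1.2,0,0,1,0],[1.2,0,0,2,0],[1.2,0,0,2,0],[1.2,0,0,1,0]]]' 25
python3 -m pendant '[[[1.2,0,0,1,0],[1.2,0,0,1,0],[1.2,0,0,1,0],[1.2,0,0,0.7,0],[1.2,0,0,0,0]]]' 25
python3 -m pendant '[[[1.2,0,0,0.2,0],[1.2,0,0,0.1,0],[1.2,0,0,0.1,0],[1.2,0,0,0,0],[1.2,0,0,0,0]]]' 25
```

```text
clock: 11.43
tcp_pos: [0.5106, -0.1226, 0.1168]
orientation: [0.001, 0.84, -0.543, -0.001]
force: [0.7, -0.3, -0.6]
width: 0.179
clock: 11.85
tcp_pos: [0.5112, -0.1226, 0.081]
orientation: [0.0, 0.84, -0.543, -0.001]
force: [0.2, 0.7, -0.9]
width: 0.177
clock: 12.27
tcp_pos: [0.5121, -0.1228, 0.0787]
orientation: [-0.0, 0.84, -0.543, 0.0]
force: [0.0, -0.2, -0.2]
width: 0.174
```

```bash
python3 -m pendant '[[[1.2,0,0,0.05,0],[1.2,0,0,0.05,0],[1.2,0,0,0,0],[1.2,0,0,0,0],[1.2,0,0,0,0]]]' 25
python3 -m pendant '[[[1.2,0,0,0.05,0],[1.2,0,0,0,0],[1.2,0,0,0,0],[1.2,0,0,0,0],[1.2,0,0,0,0]]]' 25
```

```text
clock: 12.68
tcp_pos: [0.5121, -0.1228, 0.0775]
orientation: [-0.0, 0.84, -0.543, 0.0]
force: [-0.6, 0.7, 2.8]
width: 0.172
clock: 13.1
tcp_pos: [0.5121, -0.1228, 0.0775]
orientation: [-0.0, 0.84, -0.543, 0.0]
force: [-2.4, 0.7, 8.1]
width: 0.18
```

Seated: contact at 0.0775, the same height as at the pick-up. I'll ease off slightly, release and retreat upward.

```bash
python3 -m pendant '[[[1.2,0,0,-0.07,0],[1.2,0,0,0,0],[2.2,0,0,0,0],[3,0,0,0,0],[4,0,0,0,0]]]' 25
python3 -m pendant '[[[6,0,0,0,0],[8.78,0,0,0,0],[8.78,0,0,0,0],[8.78,0,0,0,0],[8.78,0,0,0,0]]]' 25
python3 -m pendant '[[[8.78,0,0,-0.5,0],[8.78,0,0,-2,0],[8.78,0,0,-3,0],[8.78,0,0,-4,0],[8.78,0,0,-3,0]]]' 25
python3 -m pendant '[[[8.78,0,0,-2,0],[8.78,0,0,0,0],[8.78,0,0,0,0],[8.78,0,0,0,0],[8.78,0,0,0,0]]]' 25
python3 w.py w5 stylus rest; python3 - <<'E'
from m import *
P,uv=pts("w5.npz")
n=P[np.hypot(P[:,0]-.511,P[:,1]+.123)<.045]
for lo,hi in((.055,.063),(.063,.07),(.075,.11),(.112,.125)):
    q=n[(n[:,2]>lo)&(n[:,2]<hi)]
    if len(q)>3: print(lo,len(q),q.mean(0).round(4),q.min(0).round(4),q.max(0).round(4))
b=P[(P[:,2]<.05)&(np.hypot(P[:,0]-.537,P[:,1]-.168)<.008)];print("zero btn",b[:,2].round(3).mean() if len(b) else None)
b=P[(P[:,2]<.05)&(np.hypot(P[:,0]-.5474,P[:,1]-.134)<.008)];print("side btn",b[:,2].mean() if len(b) else None)
im,d=bot.capture("scene")
a=cv2.resize(im[160:280,320:440],(400,400),interpolation=2)[...,::-1]
b=cv2.resize(cv2.imread("pics/w5.png")[100:340,200:440],(400,400))
cv2.imwrite("pics/c5.png",np.hstack([a,b]))
E
```

```text
clock: 13.52
tcp_pos: [0.5118, -0.1227, 0.0774]
orientation: [0.0, 0.84, -0.543, -0.0]
force: [-0.7, 0.1, 0.4]
width: 0.366
clock: 13.93
tcp_pos: [0.5119, -0.1228, 0.0775]
orientation: [0.0, 0.84, -0.543, -0.0]
force: [-0.5, 0.4, 0.3]
width: 0.741
clock: 14.35
tcp_pos: [0.5121, -0.1226, 0.2053]
orientation: [-0.0, 0.84, -0.543, 0.0]
force: [0.6, -0.3, -0.2]
width: 1.007
clock: 14.77
tcp_pos: [0.5111, -0.1227, 0.2213]
orientation: [0.0, 0.84, -0.543, -0.001]
force: [-0.4, 0.1, 0.5]
width: 1.003
tcp [ 0.5111 -0.1227  0.2213] [ 0.     0.84  -0.543 -0.001] [-0.4  0.1  0.5] 1.0032880290475963 t 14.7667
stylus [314.  204.8] 0.8 [ 0.5078 -0.122   0.02  ]
rest [331.2  79.7] 0.78 [ 0.6298 -0.0861  0.    ]
rest [319.1 199.1] 0.65 [ 0.5114 -0.1262  0.    ]
rest [411.6 249. ] 0.57 [ 0.5028 -0.2438  0.    ]
0.055 34 [ 0.5219 -0.1216  0.0621] [ 0.494  -0.1423  0.06  ] [ 0.5325 -0.1015  0.0629]
0.063 1267 [ 0.5141 -0.1218  0.0646] [ 0.4889 -0.1453  0.063 ] [ 0.5324 -0.1017  0.07  ]
0.075 213 [ 0.5161 -0.1213  0.0942] [ 0.5084 -0.1315  0.0752] [ 0.5191 -0.1151  0.1097]
0.112 325 [ 0.5113 -0.1232  0.1156] [ 0.5025 -0.1313  0.112 ] [ 0.5186 -0.1158  0.1182]
zero btn 0.031704761904761916
side btn 0.031690471097592425
```

View pics/c5.png

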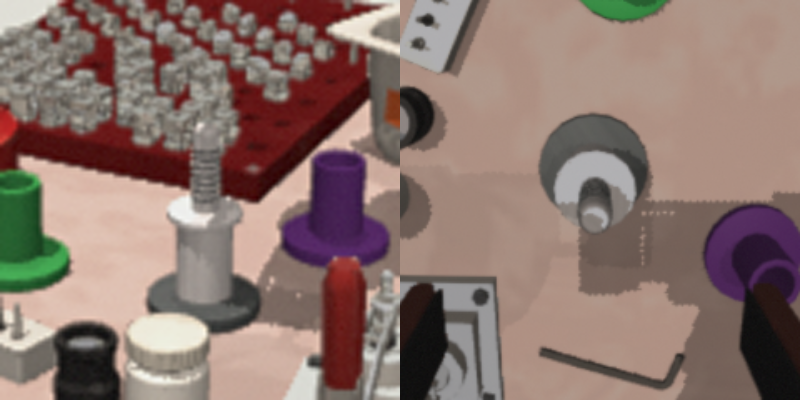

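The stylus stands upright in the steel rest with its disc flat on the rim, and both buttons are out. Handing in.

```bash
python3 -c "
from workcell import bot
print(bot.job_done())"
```

```text
the job is handed in; nothing more can be done
None
```

The probe readout's zero button was pressed with the stylus pin, and the stylus is back upright in its steel rest. I handed the job in at about 15 s of the 46 s allowed.

- **Press:** The pin pushed the button beside the window against its stop. The force rose to 9.8 N with almost no further travel, against 4 N for the spring fully in. It was held in for roughly 0.8 s at most, slightly longer than the half second asked, and at least 0.4 s of that is certain. I then let it spring back.
- **Buttons afterwards:** By depth both button tops stand at about 31.7 mm, which is fully out. The pin was only ever over the well beside the window, so the far button was not touched.
- **Stylus:** The disc met the rim at the same tool height as at pick-up (0.0775 m against 0.0776 m). After release the disc top is about 65 mm and the grip top about 117 mm above the bench, as at the start. The pictures show it upright with the gripper well clear.

No check failed. The wrist camera and the arm's own position disagreed by 1 to 2 mm on where the stylus sat in the grip, and I corrected for this before pressing and before putting it back.

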